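# Read the planter's moisture probe with a contactless wand

## Robot

A 6-joint arm with a two-finger parallel gripper is mounted at the origin on the work surface. World frame = base frame: x ahead of the robot, y to its left, z up, the work surface at z = 0. Lengths are in mm, angles in rad, forces in N, time in s.
With the tool pointing down it reaches from about 250 to 850 mm from the base axis. Payload 12.5 kg.
Tool frame: the origin (TCP) lies on the centre line of the jaws, within the pads' length; the fingertips stand 14 mm ahead of it and the grasp point (between the pads) lies 5 mm behind it; z points along the fingers, y is the line along which they close (so a half turn about z gives the same grasp; the last joint's range is limited). The gripper opens to 93 mm and grips with 3 to 60 N. Pads are 15 mm wide; open, the fingers measure 128 mm over their backs; the gripper's body (75 mm by 188 mm) begins 65 mm behind the grasp point.
Start: joints at [1.076, 0.351, 1.652, -0, 1.139, -0.085], TCP at [219.102, 504.459, 232.633] pointing down, gripper open.
Joint ranges: [-2.75, 2.75], [-0.79, 2.1], [0.01, 2.65], [-1.57, 4.71], [0.07, 3.14], [-2.87, 2.87]. Speed limits (rad/s): [2.22, 2.22, 2.79, 3.14, 3.14, 3.14].

## Interface

Orientations are given as a rotation vector (axis times angle).
In Python, from station import manip gives the robot as it stands.
- The arm moves only by the shell command python3 -m pendant 'ROWS' [OPENING]. ROWS is JSON, a list of rows, each an object of numbers: "x", "y", "z": the shift along the world's x, y, z in cm; "wx", "wy", "wz": the turn, a rotation vector about the world's x, y, z in rad. A call has 1 to 20 rows; each row shifts and turns the commanded pose from where the row before left it; what a row does not reach is not made up. A row lasts 1/8 s, in which the tool goes at most 62.5 mm and 10.7 degrees, less where a joint would pass 70% of its speed; a pose out of reach is approached as far as the arm can. A call is refused whole if a number of a shift passes 6.25 or a number of a turn 0.188, either way. A call with a gripper value outside its range is refused whole. OPENING is the opening, from 0 (shut) to 1 (fully open), set as the call begins (- or left out, the last holds). The fingers move at their own pace and stop on an object; the grip force is fixed at half the most. Time passes only in rows, so rows that do not move let the fingers close. It gives the time, the measured TCP pose, the force, the opening and the grip force at its end, in the units of the state.
- manip.read_state(): the state, without advancing time (a new reading comes with each control period).
- manip.camera(name): name is "scene" or "top" or "wrist"; returns a dict with "frame" (400x640x3 uint8, red, green, blue), "fx", "fy", "cx", "cy" (pixels), "view" (4x4, takes a point from world to camera coordinates); the wrist camera has in their place "T_tool_cam" (4x4, takes a point from camera to tool coordinates, whose origin is the TCP and whose axes are the flange's). Camera axes: x right, y up, looking along -z (the intrinsics and any distortion apply to the point x, -y, -z); pixel columns grow to the right and rows downward; lengths in mm; the calibration is good to about 2 mm. A picture is of the moment at which its call begins: read the wrist's pose just before it. There is no depth.
- manip.close_job(): hands the job in; it is judged then, once.
Trained networks look in the newest picture that a camera, given by its name, has taken for a name from the list of things; names that differ only in an ending like _2 or _b are one class to them, and where a whole thing is asked for, a point or a joint stands for the part that bears it (a point fixed in the world has none). Each returns a list of dicts, best first, with "confidence" (0 to 1); they miss things now and then, are a little off and sometimes report something else, mostly with a low value. They report only what shows in the picture. A call takes as long as a camera call. They do not tell look-alikes from the thing itself.
- manip.recognise(camera, target): "centre" ([column, row] in pixels, amid what is visible of it).
- manip.landmark_of(camera, target): "centre" ([column, row] in pixels: a listed point, or the origin of a listed thing).
The state is a dict: "time_s": time; "joint_pos": joint angles; "dq": joint speeds; "effort": joint torques, N m; "position": TCP position; "tcp_rot": TCP orientation; "force": force on the tool from outside, world axes, zero at the start; "wrist_torque": the same for the moment, N m; "width": opening from 0.0 (shut) to 1.0 (fully open); "gripper_force": force on a finger pad.
Only numpy, scipy, OpenCV 4.12 (cv2) and the standard library are available. Lean on these libraries where they do the work, as an engineer would, in place of code of your own. Each camera call takes 0.05 s, during which the arm holds its last target. There are 200 camera calls.

## Task

Check the plant's water: take the orange-headed probe from its wooden stand, push it fully home in the port of the planter's white tower and let go of it. Then pick up the reader wand, carry it clear of the books, and finish while still holding it, level and steady, with its yellow sensing head centred about a centimetre above the top of the probe. The wand must never touch the probe or the planter, and everything else on the desk stays where it is.

Things in the scene. Friction and masses are not known exactly. Their poses are not given: they have to be found in the camera images.
- probe: soil-moisture probe standing upright, loose, about 40 g: steel shaft 8 mm across and 45 mm long with a chamfered foot, under a round orange head 24 mm across and 32 mm tall with a white dot on top (77 mm in all). Origin at the foot of the shaft, z up towards the head. At the start the shaft hangs freely in the wooden stand's hole and the head's underside rests on the stand's top
- probe_neck (a point): centre of the underside of the probe's orange head, 45 mm above the foot
- probe_top (a point): centre of the top of the probe's orange head, 77 mm above the foot
- stand: fixed light-wood block 60 x 60 x 55 mm tall that stores the probe, with one 11 mm hole in the middle of its top, 50 mm deep; origin centre of underside
- planter: fixed planter. A blue ceramic trough 110 (x) x 150 (y) x 80 mm tall holds a green plant (leaves up to 155 mm above the desk, centred at local y = +50 mm, within about 55 mm of that point); at its local -y end a white square tower 50 x 50 x 95 mm tall with a round port in its top. Origin on the desk; the tower's axis is at local x = 0, y = -70 mm
- port (a point): centre of the port's mouth on the tower's top, 95 mm above the desk. The hole goes straight down, 11 mm across, 55 mm deep, chamfered rim. With the probe fully home its head's underside rests on the tower top here and its head top is 32 mm above this point
- reader: contactless reader wand lying flat on the desk, loose, about 130 g: black handle 110 long x 32 wide x 24 mm tall from local x = -75 to +35 mm, and a round yellow sensing head 52 mm across, 24 mm tall, centred at local x = +50 mm. Origin on its flat underside; x points along the wand to the sensing head, z up
- reader_eye (a point): centre of the underside of the yellow sensing head, local (50, 0, 0) mm: this is what must hover over the probe's top
- reader_grip (a point): good grip point near the balance point, in the handle's middle height, local (-5, 0, 12) mm; the handle is 32 mm wide here, between its two sides (local y)
- books: three hardback books standing on edge between dark bookends, moving as one heavy loose piece, 225 (its x) x 75 (its y) x 140 mm tall, standing between the planter and the right-hand things; origin at the centre of the underside
- mug: white mug, loose, 80 mm across plus handle, 90 mm tall; origin centre of underside
- case: grey spectacle case, loose, 60 x 155 x 38 mm tall; origin centre of underside
- tin: small round aluminium tin, loose, 68 mm across, 55 mm tall; origin centre of underside
- mister: amber plant-spray bottle with black head, loose, 64 mm across, 178 mm tall; origin centre of underside
- phone: black phone lying flat, loose, 72 x 150 x 9 mm; origin centre of underside
There are look-alikes about, which are no part of the job. Leave any blue look-alike of the reader alone.

How it is judged:
By the outcome, as a careful person would: the job done as asked, in the order asked, and still so for the second after the job is handed in, while the arm keeps its last pose, push and grip.
It also fails if it takes over 64 s, if anything falls off the work surface, if the arm or the gripper's body presses on something with over 40 N, if the wrist force passes 120 N, or if a joint passes its speed limit or range.

## Working session

There is one attempt and no reset: what is moved stays moved. The work goes in short steps, Python scripts to look and compute and a shell command to move; the robot and the scene stay as the last step left them, time stands still between calls to the robot, and variables do not carry over. Pictures are saved under pics/ and viewed, at most 10 in all, crops included, and the job is handed in when it is done.

```bash
ls; mkdir -p pics
cat > h.py <<'E'
import numpy as np, cv2
from station import manip
from scipy.spatial.transform import Rotation as R
def cam(n,save=None):
    s=manip.read_state(); c=manip.camera(n)
    if n=='wrist':
        T=np.eye(4); T[:3,:3]=R.from_rotvec(s['tcp_rot']).as_matrix(); T[:3,3]=s['position']
        c['view']=np.linalg.inv(T@np.array(c['T_tool_cam']))
    c['view']=np.array(c['view'])
    if save: cv2.imwrite('pics/'+save,c['frame'][:,:,::-1])
    return c
def ray(c,px):
    d=np.array([(px[0]-c['cx'])/c['fx'],-(px[1]-c['cy'])/c['fy'],-1])
    Rv=c['view'][:3,:3]; o=-Rv.T@c['view'][:3,3]
    return o,Rv.T@d
def atz(c,px,z):
    o,d=ray(c,px); return (o+d*(z-o[2])/d[2]).round(1)
def proj(c,p):
    q=c['view'][:3,:3]@np.array(p)+c['view'][:3,3]
    return np.array([c['cx']+c['fx']*q[0]/-q[2],c['cy']-c['fy']*q[1]/-q[2]]).round(1)
E
python3 - <<'E'
from h import *
print(manip.read_state())
Z=dict(probe_neck=55,probe_top=87,stand=0,planter=0,port=95,reader=0,reader_eye=0,reader_grip=12,books=0,mug=0,case=0,tin=0,mister=0,phone=0)
for n in('top','scene'):
    c=cam(n,n+'0.png'); print(n,c.keys(),c['fx'],c['view'].round(2).tolist())
    for t,z in Z.items():
        for r in manip.landmark_of(n,t): print(t,np.round(r['centre']),round(r['confidence'],2),atz(c,r['centre'],z))
E
```

```text
pics
{'time_s': 0.0, 'joint_pos': array([ 1.07637811e+00,  3.51218757e-01,  1.65240633e+00,  1.04686472e-05,
        1.13908589e+00, -8.46105845e-02]), 'dq': array([ 0.00277118,  0.00072345,  0.00014094, -0.0004811 , -0.00044092,
        0.0020111 ]), 'effort': array([ 5.38629447e-04, -4.97324646e+01, -2.85254824e+01,  6.99299807e-02,
        2.57228315e-02, -8.99330530e-05]), 'position': array([218.96709117, 504.18816409, 232.11774134]), 'tcp_rot': array([-6.39169088e-01, -3.07554894e+00,  1.67911403e-03]), 'force': array([-0.99645345,  0.04169923,  0.10058292]), 'wrist_torque': array([0.0056451 , 0.02922334, 0.0160899 ]), 'gripper_force': 0.0, 'width': 1.0012578783271162}
top dict_keys(['frame', 'fx', 'fy', 'cx', 'cy', 'view']) 380.96528289381894 [[-0.01, -1.0, -0.0, 14.58], [0.97, -0.01, 0.22, -538.51], [-0.22, -0.0, 0.97, -1227.49], [0.0, 0.0, 0.0, 1.0]]
probe_neck [368. 218.] 0.42 [ 474.4 -159.9   55. ]
probe_top [366. 219.] 0.41 [ 466.2 -150.3   87. ]
stand [362. 222.] 0.71 [ 470.9 -146.8    0. ]
planter [235. 207.] 0.78 [530.9 300.    0. ]
port [249. 206.] 0.62 [511.5 233.1  9
[... 1421 characters left out ...]
606.3 173.5  95. ]
reader [273. 215.] 0.74 [351.2 -33.3   0. ]
reader [221. 312.] 0.71 [ 504.1 -378.     0. ]
reader [379. 188.] 0.37 [544.3 299.    0. ]
reader_eye [254. 219.] 0.71 [317.6 -83.8   0. ]
reader_eye [245. 316.] 0.66 [ 555.6 -351.2    0. ]
reader_grip [269. 215.] 0.79 [351.8 -49.4  12. ]
reader_grip [220. 306.] 0.65 [ 497.3 -373.1   12. ]
books [344. 235.] 0.84 [582.7  24.6   0. ]
mug [339. 308.] 0.72 [ 722.3 -198.7    0. ]
mug [275. 239.] 0.4 [ 432.7 -112.1    0. ]
case [175. 266.] 0.97 [ 287.3 -353.6    0. ]
tin [279. 254.] 0.67 [ 482.5 -150.6    0. ]
tin [318. 186.] 0.57 [368.4 178.6   0. ]
mister [422. 228.] 0.97 [753.8 190.9   0. ]
phone [337. 156.] 0.97 [299.9 390.2   0. ]
```

View pics/top0.png

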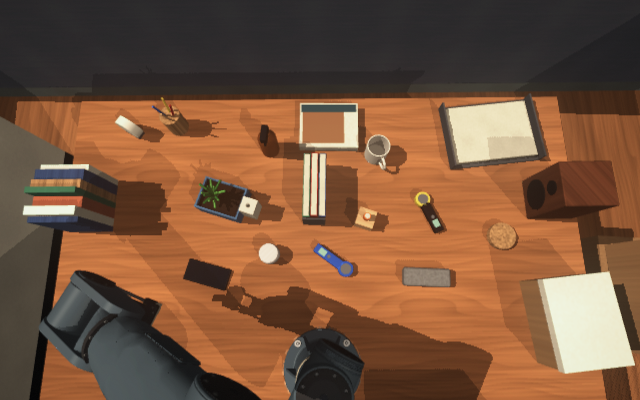

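View pics/scene0.png

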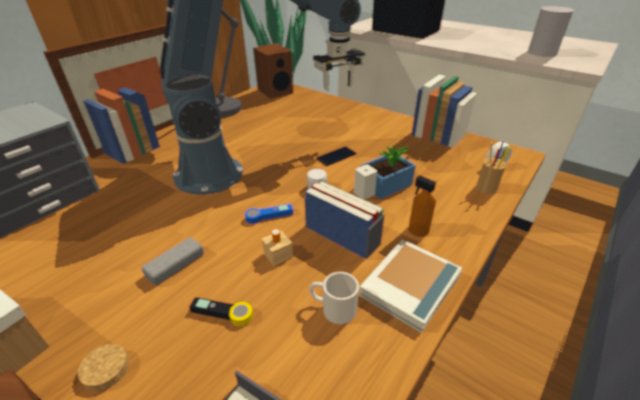

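The top view shows the white tower at (248,207), the stand and orange probe at (366,218), and the books at (315,188). The black and yellow reader is at (428,212) with its head at (423,199), and the blue look-alike is at (333,258). I'll go over the port first and look with the wrist camera.

```bash
python3 -m pendant '[{"x":3,"y":-2.8,"z":2,"wz":-0.16},{"x":3,"y":-2.8,"z":2,"wz":-0.16},{"x":3,"y":-2.8,"z":2,"wz":-0.16},{"x":3,"y":-2.8,"z":1,"wz":-0.16},{"x":3,"y":-2.8,"wz":-0.16},{"x":3,"y":-2.8,"wz":-0.16},{"x":3,"y":-2.8,"wz":-0.16},{"x":2,"y":-2.8,"wz":-0.16},{"x":2,"y":-2.8,"wz":-0.16},{}]'
python3 - <<'E'
from h import *
c=cam('wrist','w1.png'); s=manip.read_state(); print(s['position'],R.from_rotvec(s['tcp_rot']).as_matrix()[:,1]); print(np.array(c['T_tool_cam']).round(2).tolist(),c['fx'])
for t,z in dict(port=95,planter=0,books=0).items():
    for r in manip.landmark_of('wrist',t): print(t,np.round(r['centre']),round(r['confidence'],2),atz(c,r['centre'],z))
E
```

```text
[219.10535621 504.46214405 232.64295532] [ 3.98425354e-01  9.17200762e-01 -9.89572574e-07]
[[-0.0, 0.96, 0.3, 81.67], [1.0, 0.0, -0.0, -0.36], [-0.0, 0.3, -0.96, -150.95], [0.0, 0.0, 0.0, 1.0]] 306.4960928267416
planter [284. 395.] 0.83 [535.2 302.4   0. ]invalid input
```

View pics/w1.png

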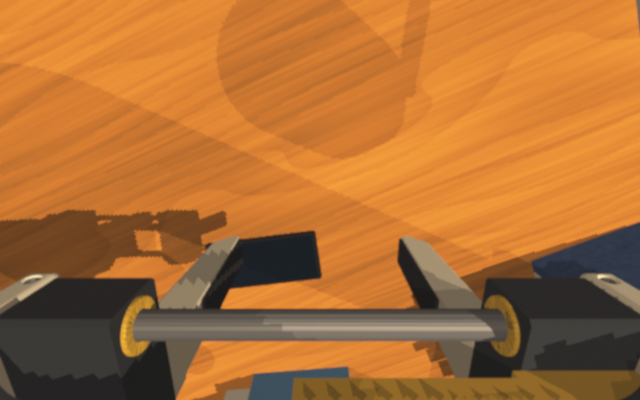

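The picture shows desk, phone and fingers, so the move did not happen. The empty row was probably refused, so I'll resend without it. The camera sits on the tool's +x side, so I'll stop short of the port on the -y side.

```bash
python3 -m pendant '[{"x":3,"y":-3.6,"z":2,"wz":-0.16},{"x":3,"y":-3.6,"z":2,"wz":-0.16},{"x":3,"y":-3.6,"z":2,"wz":-0.16},{"x":3,"y":-3.6,"z":0,"wz":-0.16},{"x":3,"y":-3.6,"wz":-0.16},{"x":3,"y":-3.6,"wz":-0.16},{"x":3,"y":-3.6,"wz":-0.16},{"x":3,"y":-3.6,"wz":-0.16},{"x":2,"y":-3.6,"wz":-0.16},{"x":1,"y":-3.6,"wz":-0.06},{"x":0},{"x":0}]'
python3 - <<'E'
from h import *
c=cam('wrist','w2.png'); s=manip.read_state(); print(s['time_s'],s['position'],R.from_rotvec(s['tcp_rot']).as_matrix()[:,1])
for t,z in dict(port=95,planter=0,books=0).items():
    for r in manip.landmark_of('wrist',t): print(t,np.round(r['centre']),round(r['confidence'],2),atz(c,r['centre'],z))
E
```

```text
1.75 [219.10022497 504.45097253 232.62082998] [ 3.98442641e-01  9.17193250e-01 -6.62003747e-05]
planter [288. 398.] 0.61 [543.2 305.5   0. ]invalid input
```

View pics/w2.png

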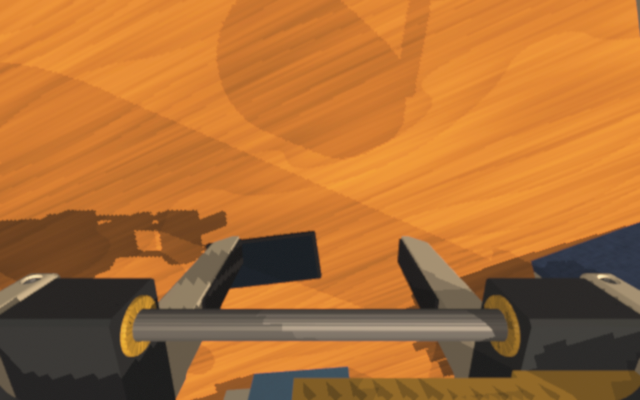

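That was refused too, so every row probably needs all six numbers. I'll test that with one row.

```bash
python3 -m pendant '[{"x":3,"y":-3.6,"z":2,"wx":0,"wy":0,"wz":-0.16}]'
```

```text
time_s: 2.02
position: [248.2, 468.6, 251.6]
tcp_rot: [-0.883, -3.014, 0.003]
force: [1.3, -0.6, 0.5]
width: 1.0
gripper_force: 0.0
```

```bash
python3 -m pendant '[{"x":3,"y":-3.6,"z":2,"wx":0,"wy":0,"wz":-0.16},{"x":3,"y":-3.6,"z":2,"wx":0,"wy":0,"wz":-0.16},{"x":3,"y":-3.6,"z":0,"wx":0,"wy":0,"wz":-0.16},{"x":3,"y":-3.6,"z":0,"wx":0,"wy":0,"wz":-0.16},{"x":3,"y":-3.6,"z":0,"wx":0,"wy":0,"wz":-0.16},{"x":3,"y":-3.6,"z":0,"wx":0,"wy":0,"wz":-0.16},{"x":3,"y":-3.6,"z":0,"wx":0,"wy":0,"wz":-0.16},{"x":2,"y":-3.6,"z":0,"wx":0,"wy":0,"wz":-0.16},{"x":1,"y":-3.6,"z":0,"wx":0,"wy":0,"wz":-0.06},{"x":0,"y":0,"z":0,"wx":0,"wy":0,"wz":0},{"x":0,"y":0,"z":0,"wx":0,"wy":0,"wz":0}]'
python3 - <<'E'
from h import *
c=cam('wrist','w3.png'); s=manip.read_state(); print(s['time_s'],s['position'],R.from_rotvec(s['tcp_rot']).as_matrix()[:,1])
for t,z in dict(port=95,planter=0,books=0).items():
    for r in manip.landmark_of('wrist',t): print(t,np.round(r['centre']),round(r['confidence'],2),atz(c,r['centre'],z))
E
```

```text
time_s: 3.4
position: [489.0, 144.9, 292.7]
tcp_rot: [-2.564, -1.815, -0.0]
force: [0.5, -0.8, 0.7]
width: 0.998
gripper_force: 0.0
3.45 [488.85053691 145.16864789 292.665739  ] [ 9.43491291e-01 -3.31397303e-01 -1.06727125e-04]
port [318.  91.] 0.94 [520.1 237.3  95. ]
planter [316.  39.] 0.76 [540.5 302.1   0. ]
books [399. 222.] 0.7 [575.8  18.2   0. ]
```

View pics/w3.png

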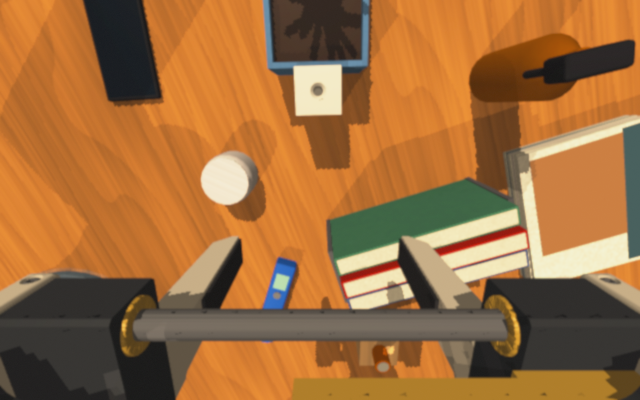

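The picture shows the port hole at (318,90), well lit, with the tower square to the image, so the tool yaw matches the planter. The books are at (430,240). Next I'll look at the probe.

```bash
python3 -m pendant '[{"x":-0.5,"y":-4.9,"z":0,"wx":0,"wy":0,"wz":0},{"x":-0.5,"y":-4.9,"z":0,"wx":0,"wy":0,"wz":0},{"x":-0.5,"y":-4.9,"z":0,"wx":0,"wy":0,"wz":0},{"x":-0.5,"y":-4.9,"z":0,"wx":0,"wy":0,"wz":0},{"x":-0.5,"y":-4.9,"z":0,"wx":0,"wy":0,"wz":0},{"x":-0.5,"y":-4.9,"z":0,"wx":0,"wy":0,"wz":0},{"x":-0.5,"y":-4.9,"z":-2,"wx":0,"wy":0,"wz":0},{"x":-0.5,"y":-4.9,"z":-3,"wx":0,"wy":0,"wz":0},{"x":0,"y":0,"z":0,"wx":0,"wy":0,"wz":0},{"x":0,"y":0,"z":0,"wx":0,"wy":0,"wz":0}]'
python3 - <<'E'
from h import *
c=cam('wrist','w4.png'); s=manip.read_state(); print(s['time_s'],s['position'])
for t,z in dict(probe_top=87,probe_neck=55,stand=0,reader=0,reader_eye=0,reader_grip=12).items():
    for r in manip.landmark_of('wrist',t): print(t,np.round(r['centre']),round(r['confidence'],2),atz(c,r['centre'],z))
E
```

```text
time_s: 4.85
position: [449.4, -246.9, 243.0]
tcp_rot: [2.564, 1.815, 0.0]
force: [0.4, -0.5, -0.3]
width: 1.005
gripper_force: 0.0
4.9 [ 449.62409499 -246.67530017  243.30371323]
probe_neck [320.  87.] 0.84 [ 483.4 -152.6   55. ]
stand [320.  89.] 0.98 [ 484.9 -151.6    0. ]
reader [175.  39.] 0.63 [344.3 -44.3   0. ]
reader [388. 245.] 0.6 [ 506.4 -378.5    0. ]
reader [388. 250.] 0.47 [ 504. -387.    0.]
reader_eye [414. 223.] 0.75 [ 548.8 -359.1    0. ]
reader_eye [165.  79.] 0.66 [312.9 -79.2   0. ]
reader_grip [388. 251.] 0.91 [ 502.8 -381.2   12. ]
reader_grip [173.  29.] 0.66 [350.8 -38.3  12. ]
reader_grip [320.  90.] 0.36 [ 483.2 -153.3   12. ]
```

View pics/w4.png

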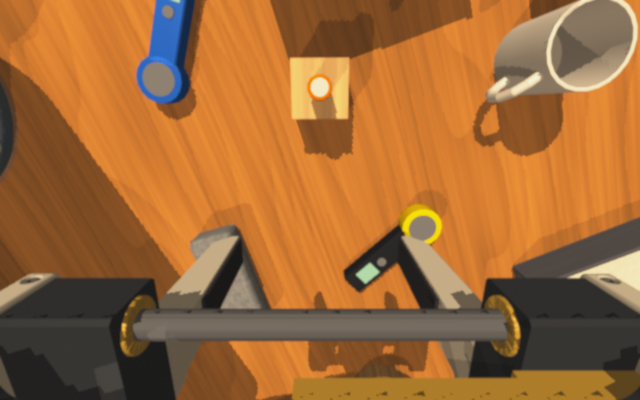

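The picture shows the stand with the probe's white dot at (320,87). The black and yellow reader runs from its head at (422,225) to its handle end at (357,285), and the blue look-alike is at the upper left. I'll descend on the probe at about (483.5,-153).

```bash
python3 -m pendant '[{"x":1.7,"y":4.7,"z":0,"wx":0,"wy":0,"wz":0},{"x":1.7,"y":4.7,"z":-3,"wx":0,"wy":0,"wz":0},{"x":0,"y":0,"z":-4,"wx":0,"wy":0,"wz":0},{"x":0,"y":0,"z":-4,"wx":0,"wy":0,"wz":0},{"x":0,"y":0,"z":-4,"wx":0,"wy":0,"wz":0},{"x":0,"y":0,"z":-2,"wx":0,"wy":0,"wz":0},{"x":0,"y":0,"z":0,"wx":0,"wy":0,"wz":0},{"x":0,"y":0,"z":0,"wx":0,"wy":0,"wz":0}]'
python3 -m pendant '[{"x":0,"y":0,"z":0,"wx":0,"wy":0,"wz":0},{"x":0,"y":0,"z":0,"wx":0,"wy":0,"wz":0},{"x":0,"y":0,"z":0,"wx":0,"wy":0,"wz":0},{"x":0,"y":0,"z":0,"wx":0,"wy":0,"wz":0},{"x":0,"y":0,"z":0,"wx":0,"wy":0,"wz":0},{"x":0,"y":0,"z":0,"wx":0,"wy":0,"wz":0}]' 0
```

```text
time_s: 6.2
position: [483.7, -153.7, 73.6]
tcp_rot: [2.563, 1.814, 0.001]
force: [0.5, -0.3, -0.7]
width: 1.0
gripper_force: 0.0
time_s: 6.95
position: [483.1, -153.5, 72.6]
tcp_rot: [-2.564, -1.815, 0.0]
force: [-0.4, -0.1, 0.8]
width: 0.405
gripper_force: 0.0
```

```bash
python3 -m pendant '[{"x":0,"y":0,"z":0,"wx":0,"wy":0,"wz":0},{"x":0,"y":0,"z":0,"wx":0,"wy":0,"wz":0},{"x":0,"y":0,"z":0,"wx":0,"wy":0,"wz":0},{"x":0,"y":0,"z":0,"wx":0,"wy":0,"wz":0}]' 0
```

```text
time_s: 7.45
position: [483.1, -153.5, 72.6]
tcp_rot: [-2.564, -1.815, 0.0]
force: [0.4, -0.8, 0.1]
width: 0.25
gripper_force: 30.0
```

Gripped at about 23 mm. Now I'll lift it and carry it over to the port.

```bash
python3 -m pendant '[{"x":0,"y":0,"z":2,"wx":0,"wy":0,"wz":0},{"x":0,"y":0,"z":4,"wx":0,"wy":0,"wz":0},{"x":0,"y":0,"z":5,"wx":0,"wy":0,"wz":0},{"x":0,"y":0,"z":5,"wx":0,"wy":0,"wz":0},{"x":0,"y":0,"z":3,"wx":0,"wy":0,"wz":0},{"x":0.2,"y":2.2,"z":0,"wx":0,"wy":0,"wz":0},{"x":0.5,"y":4.8,"z":0,"wx":0,"wy":0,"wz":0},{"x":0.5,"y":4.8,"z":0,"wx":0,"wy":0,"wz":0},{"x":0.5,"y":4.8,"z":0,"wx":0,"wy":0,"wz":0},{"x":0.5,"y":4.8,"z":0,"wx":0,"wy":0,"wz":0},{"x":0.5,"y":4.8,"z":0,"wx":0,"wy":0,"wz":0},{"x":0.5,"y":4.8,"z":0,"wx":0,"wy":0,"wz":0},{"x":0.5,"y":4.8,"z":0,"wx":0,"wy":0,"wz":0},{"x":0,"y":3.2,"z":-4,"wx":0,"wy":0,"wz":0},{"x":0,"y":0,"z":-4,"wx":0,"wy":0,"wz":0},{"x":0,"y":0,"z":0,"wx":0,"wy":0,"wz":0},{"x":0,"y":0,"z":0,"wx":0,"wy":0,"wz":0}]'
python3 - <<'E'
from h import *
c=cam('wrist'); s=manip.read_state(); print(s['time_s'],s['position'],s['width'])
p=s['position']
cv2.imwrite('pics/w5.png',cv2.resize(c['frame'][100:330,190:450,::-1],None,fx=2.6,fy=2.6,interpolation=cv2.INTER_CUBIC))
print('foot exp',proj(c,p+[0,0,-62.6]),'port exp',proj(c,[520.1,237.3,95]),'scale',proj(c,p+[0,5,-62.6]),proj(c,p+[5,0,-62.6]))
for t,z in dict(port=95,probe=p[2]-62.6,probe_neck=p[2]-17.6).items():
    for r in manip.landmark_of('wrist',t): print(t,np.round(r['centre'],1),round(r['confidence'],2),atz(c,r['centre'],z))
E
```

```text
time_s: 9.57
position: [520.8, 236.4, 184.2]
tcp_rot: [2.564, 1.814, 0.003]
force: [-0.2, -0.5, -0.1]
width: 0.255
gripper_force: 30.0
9.625 [521.01506807 236.37734078 184.5454142 ] 0.24983396186382031
foot exp [318.8 221.1] port exp [317.5 208.8] scale [316.6 215.1] [325.2 219. ]
port [319.7 207.3] 0.68 [522.3 237.9  95. ]
probe [317.  222.2] 0.77 [519.4 236.  121.9]
probe [534.  164.8] 0.59 [677.9 225.6 121.9]
```

View pics/w5.png

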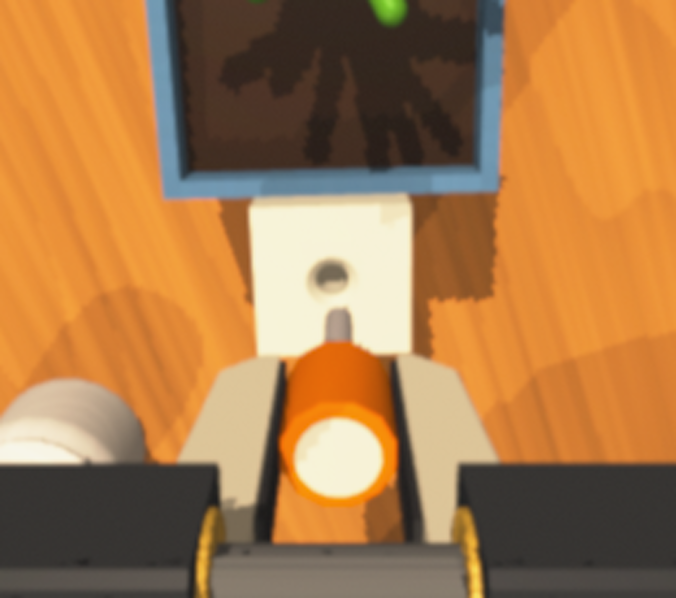

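The picture shows the foot of the shaft at crop (339,313), which is full-frame (320,222). The port hole is at crop (330,277), full-frame (317,206.5), so the probe sits slightly to the tool +y side.

Run:
```python
from h import *
c=cam('wrist'); s=manip.read_state(); p=s['position']
f=c['frame'].astype(int); g=f.sum(2)
# hole: dark pixels within tower region
sub=g[190:218,295:345]; m=(sub<480).astype(np.uint8)
n,l,st,ce=cv2.connectedComponentsWithStats(m)
for i in range(1,n): print(st[i],(ce[i]+[295,190]).round(1))
for y in range(214,232): print(y,[int(v) for v in g[y,312:330]])
for px in((317.1,206.7),): print('port',atz(c,px,95))
for px in((320.4,221.5),(320.4,223)): print('foot',atz(c,px,p[2]-62.6))
print(p)
```

```text
[16 11 13 10 94] [316.5 204.9]
214 [663, 670, 675, 683, 688, 692, 700, 706, 708, 709, 709, 707, 706, 704, 704, 704, 704, 704]
215 [675, 678, 685, 692, 698, 702, 707, 710, 711, 710, 709, 707, 706, 704, 705, 705, 704, 704]
216 [688, 687, 690, 696, 700, 704, 706, 707, 707, 707, 702, 700, 702, 704, 705, 705, 704, 704]
217 [700, 698, 698, 699, 699, 695, 684, 678, 679, 678, 661, 661, 689, 702, 704, 702, 704, 704]
218 [704, 704, 702, 696, 675, 646, 615, 597, 594, 589, 561, 594, 670, 699, 701, 696, 700, 704]
219 [704, 705, 702, 679, 620, 548, 513, 503, 498, 486, 471, 520, 629, 686, 700, 696, 699, 704]
220 [706, 704, 695, 643, 544, 482, 480, 479, 473, 459, 439, 447, 545, 664, 699, 702, 704, 705]
221 [704, 702, 679, 593, 488, 466, 476, 478, 473, 459, 434, 412, 473, 635, 693, 703, 705, 705]
222 [704, 700, 665, 556, 466, 464, 479, 479, 472, 458, 434, 404, 444, 611, 685, 703, 704, 705]
223 [704, 699, 659, 546, 466, 467, 481, 481, 472, 458, 434, 403, 435, 596, 683, 702, 705, 705]
224 [705, 697, 650, 534, 464, 471, 482, 482, 475, 458, 433, 403, 420, 574, 677, 701, 705, 704]
225 [705, 696, 639, 520, 464, 472, 486, 484, 473, 459, 433, 402, 407, 550, 671, 701, 704, 705]
226 [705, 696, 637, 516, 464, 473, 485, 484, 474, 460, 434, 402, 405, 545, 670, 700, 704, 705]
227 [705, 697, 637, 519, 469, 475, 486, 485, 473, 458, 434, 403, 408, 545, 670, 701, 705, 705]
228 [705, 696, 635, 519, 467, 476, 486, 483, 473, 457, 433, 404, 408, 546, 670, 701, 705, 704]
229 [705, 694, 625, 505, 462, 470, 481, 480, 474, 456, 434, 402, 406, 540, 670, 700, 704, 705]
230 [703, 685, 601, 477, 436, 444, 455, 462, 458, 445, 426, 401, 399, 518, 658, 697, 700, 702]
231 [687, 646, 545, 443, 409, 409, 417, 423, 422, 416, 403, 387, 385, 473, 620, 668, 671, 691]
port [520.4 239.2  95. ]
foot [521.9 235.5 121.2]
foot [521.5 234.4 121.2]
[520.57085556 236.37970599 183.79861678]
```

```bash
python3 -m pendant '[{"x":-0.13,"y":0.3,"z":-0.8,"wx":0,"wy":0,"wz":0},{"x":0,"y":0,"z":-1.1,"wx":0,"wy":0,"wz":0},{"x":0,"y":0,"z":0,"wx":0,"wy":0,"wz":0},{"x":0,"y":0,"z":0,"wx":0,"wy":0,"wz":0}]'
python3 - <<'E'
from h import *
c=cam('wrist'); s=manip.read_state(); print(s['time_s'],s['position'],s['width'])
p=s['position']
cv2.imwrite('pics/w6.png',cv2.resize(c['frame'][180:260,270:370,::-1],None,fx=7,fy=7,interpolation=cv2.INTER_CUBIC))
print('foot exp',proj(c,p+[0,0,-62.6]),'port exp',proj(c,[520.1,237.3,95]),'scale',proj(c,p+[0,5,-62.6]),proj(c,p+[5,0,-62.6]))
E
```

```text
time_s: 10.32
position: [518.8, 239.5, 163.5]
tcp_rot: [-2.564, -1.815, 0.0]
force: [0.1, 0.1, -0.0]
width: 0.255
gripper_force: 30.0
10.375 [518.91503681 239.45017034 163.72186589] 0.25513106216709924
foot exp [318.8 221. ] port exp [321.2 220.1] scale [316.5 215. ] [325.2 218.9]
```

View pics/w6.png

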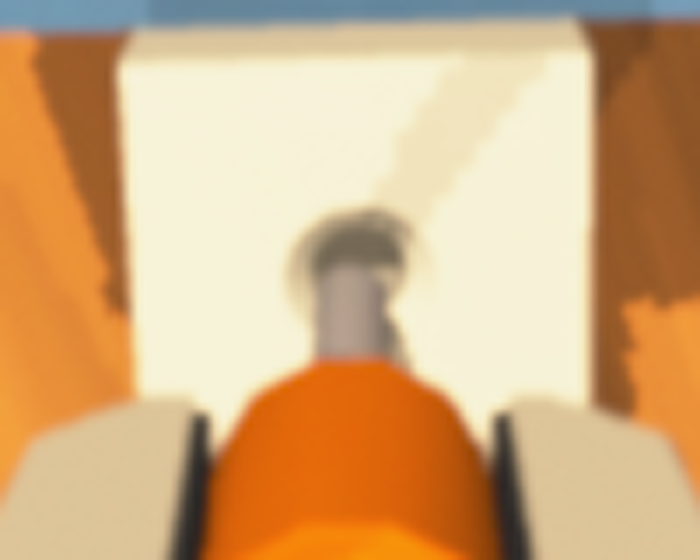

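The foot is at crop (351,262), heading into the hole, whose chamfer is centred near (355,270). It is within about half a millimetre. I'll nudge it and go down gently.

```bash
python3 -m pendant '[{"x":0.05,"y":0.03,"z":-0.3,"wx":0,"wy":0,"wz":0},{"x":0,"y":0,"z":-0.5,"wx":0,"wy":0,"wz":0},{"x":0,"y":0,"z":-0.5,"wx":0,"wy":0,"wz":0},{"x":0,"y":0,"z":0,"wx":0,"wy":0,"wz":0}]'
```

```text
time_s: 10.88
position: [519.0, 239.7, 150.1]
tcp_rot: [-2.564, -1.815, 0.001]
force: [0.6, -0.2, -0.8]
width: 0.251
gripper_force: 30.0
```

```bash
python3 -m pendant '[{"x":0,"y":0,"z":-0.7,"wx":0,"wy":0,"wz":0},{"x":0,"y":0,"z":-0.7,"wx":0,"wy":0,"wz":0},{"x":0,"y":0,"z":-0.7,"wx":0,"wy":0,"wz":0},{"x":0,"y":0,"z":-0.7,"wx":0,"wy":0,"wz":0},{"x":0,"y":0,"z":-0.6,"wx":0,"wy":0,"wz":0},{"x":0,"y":0,"z":0,"wx":0,"wy":0,"wz":0}]'
```

```text
time_s: 11.62
position: [519.0, 239.6, 116.0]
tcp_rot: [-2.564, -1.815, 0.002]
force: [1.5, -1.7, -1.4]
width: 0.252
gripper_force: 30.0
```

```bash
python3 -m pendant '[{"x":0,"y":0,"z":-0.2,"wx":0,"wy":0,"wz":0},{"x":0,"y":0,"z":-0.1,"wx":0,"wy":0,"wz":0},{"x":0,"y":0,"z":-0.05,"wx":0,"wy":0,"wz":0},{"x":0,"y":0,"z":0,"wx":0,"wy":0,"wz":0}]'
```

```text
time_s: 12.12
position: [519.4, 239.7, 113.2]
tcp_rot: [2.564, 1.815, 0.0]
force: [0.7, -0.5, 0.6]
width: 0.252
gripper_force: 30.0
```

```bash
python3 -m pendant '[{"x":0,"y":0,"z":-0.1,"wx":0,"wy":0,"wz":0},{"x":0,"y":0,"z":-0.05,"wx":0,"wy":0,"wz":0},{"x":0,"y":0,"z":0,"wx":0,"wy":0,"wz":0}]'
```

```text
time_s: 12.5
position: [519.4, 239.8, 112.5]
tcp_rot: [2.564, 1.815, 0.001]
force: [-4.1, -3.6, 10.6]
width: 0.254
gripper_force: 30.0
```

It is seated with 10 N of contact. Release, rise and check.

```bash
python3 -m pendant '[{"x":0,"y":0,"z":0,"wx":0,"wy":0,"wz":0},{"x":0,"y":0,"z":0,"wx":0,"wy":0,"wz":0},{"x":0,"y":0,"z":0,"wx":0,"wy":0,"wz":0},{"x":0,"y":0,"z":0,"wx":0,"wy":0,"wz":0},{"x":0,"y":0,"z":0,"wx":0,"wy":0,"wz":0},{"x":0,"y":0,"z":0,"wx":0,"wy":0,"wz":0}]' 1
python3 -m pendant '[{"x":0,"y":0,"z":2,"wx":0,"wy":0,"wz":0},{"x":0,"y":0,"z":4,"wx":0,"wy":0,"wz":0},{"x":0,"y":0,"z":4,"wx":0,"wy":0,"wz":0},{"x":0,"y":0,"z":4,"wx":0,"wy":0,"wz":0},{"x":0,"y":0,"z":4,"wx":0,"wy":0,"wz":0},{"x":-0.7,"y":-3,"z":0,"wx":0,"wy":0,"wz":0},{"x":-0.8,"y":-3,"z":0,"wx":0,"wy":0,"wz":0},{"x":-0.8,"y":-2,"z":0,"wx":0,"wy":0,"wz":0},{"x":0,"y":0,"z":0,"wx":0,"wy":0,"wz":0},{"x":0,"y":0,"z":0,"wx":0,"wy":0,"wz":0}]'
python3 - <<'E'
from h import *
c=cam('wrist','w7.png'); s=manip.read_state(); print(s['time_s'],s['position'],s['width'])
cv2.imwrite('pics/w7c.png',cv2.resize(c['frame'][20:200,220:420,::-1],None,fx=3,fy=3,interpolation=cv2.INTER_CUBIC))
print([proj(c,[519.7,238.5,z]) for z in (95,127)])
for t,z in dict(probe_top=127,probe_neck=95,port=95).items():
    for r in manip.landmark_of('wrist',t): print(t,np.round(r['centre'],1),round(r['confidence'],2),atz(c,r['centre'],z))
E
```

```text
time_s: 13.25
position: [519.3, 239.8, 111.6]
tcp_rot: [-2.564, -1.815, 0.0]
force: [0.8, -0.0, -0.2]
width: 0.851
gripper_force: 0.0
time_s: 14.5
position: [496.5, 160.3, 291.7]
tcp_rot: [-2.564, -1.815, -0.001]
force: [0.3, -1.0, 0.2]
width: 1.0
gripper_force: 0.0
14.55 [496.52774302 160.39898067 291.58327942] 0.9952484686075492
[array([315. , 106.3]), array([314.6, 106.3])]
probe_top [314.6 106.7] 0.93 [519.6 238.2 127. ]
probe_neck [315.7 107.4] 0.63 [520.  237.2  95. ]
probe_neck [232.6 181.3] 0.37 [400.9 191.9  95. ]
port [316.1 105.8] 0.77 [521.  238.6  95. ]
```

View pics/w7c.png

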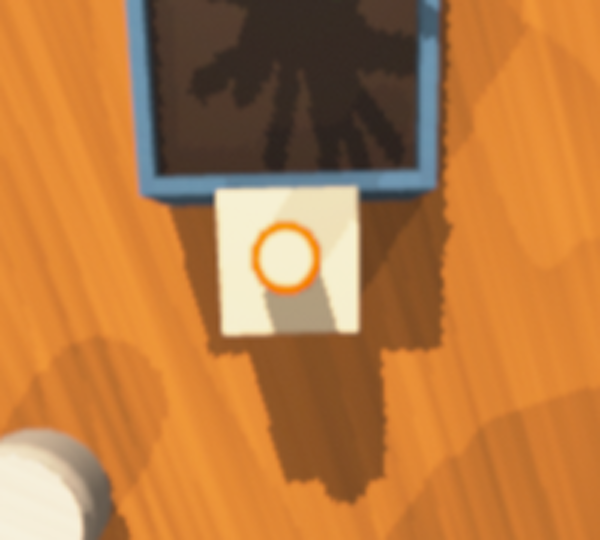

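The picture shows the probe head resting flat on the tower, with its top at crop (286,258), centred. The probe top is at about (519.6,238.2). Next is the reader.

```bash
python3 -m pendant '[{"x":-0.4,"y":-4.8,"z":0,"wx":0,"wy":0,"wz":-0.07},{"x":-0.4,"y":-4.8,"z":0,"wx":0,"wy":0,"wz":-0.07},{"x":-0.4,"y":-4.8,"z":0,"wx":0,"wy":0,"wz":-0.07},{"x":-0.6,"y":-4.8,"z":0,"wx":0,"wy":0,"wz":-0.07},{"x":-0.6,"y":-4.8,"z":0,"wx":0,"wy":0,"wz":-0.07},{"x":-0.6,"y":-4.8,"z":0,"wx":0,"wy":0,"wz":-0.07},{"x":-0.7,"y":-4.8,"z":0,"wx":0,"wy":0,"wz":-0.07},{"x":-0.7,"y":-4.8,"z":0,"wx":0,"wy":0,"wz":-0.07},{"x":-0.8,"y":-4.8,"z":-1,"wx":0,"wy":0,"wz":-0.07},{"x":-0.8,"y":-4.8,"z":-2,"wx":0,"wy":0,"wz":-0.07},{"x":-0.8,"y":-4.8,"z":-2,"wx":0,"wy":0,"wz":-0.07},{"x":-0.6,"y":-4.8,"z":-1,"wx":0,"wy":0,"wz":0},{"x":0,"y":0,"z":0,"wx":0,"wy":0,"wz":0},{"x":0,"y":0,"z":0,"wx":0,"wy":0,"wz":0}]'
python3 - <<'E'
from h import *
c=cam('wrist','w8.png'); s=manip.read_state(); print(s['time_s'],s['position'],R.from_rotvec(s['tcp_rot']).as_matrix()[:,1])
for t,z in dict(reader=0,reader_eye=0,reader_grip=12).items():
    for r in manip.landmark_of('wrist',t): print(t,np.round(r['centre'],1),round(r['confidence'],2),atz(c,r['centre'],z))
f=c['frame'];hsv=cv2.cvtColor(f,cv2.COLOR_RGB2HSV)
ym=cv2.inRange(hsv,(24,150,100),(34,255,255)); n,l,st,ce=cv2.connectedComponentsWithStats(ym)
i=1+np.argmax(st[1:,4]); ct=np.argwhere(l==i)[:,::-1].astype(np.float32); (cx,cy),r=cv2.minEnclosingCircle(ct); print('yellow',st[i],(cx,cy),r,atz(c,(cx,cy),24),atz(c,(cx,cy),12))
bm=cv2.inRange(f,(0,0,0),(60,60,60)); bm[270:]=0; n,l,st,ce=cv2.connectedComponentsWithStats(bm)
for i in range(1,n):
    if st[i][4]>300:
        rc=cv2.minAreaRect(np.argwhere(l==i)[:,::-1].astype(np.float32)); print(rc); b=cv2.boxPoints(rc); print([atz(c,q,24)[:2].tolist() for q in b])
E
```

```text
time_s: 16.45
position: [422.6, -415.7, 231.5]
tcp_rot: [-3.058, -0.719, 0.0]
force: [-0.5, -0.8, 0.4]
width: 1.002
gripper_force: 0.0
16.5 [ 422.74660057 -415.39698334  231.84035661] [ 4.46292521e-01 -8.94887135e-01 -4.13848715e-05]
reader [ 5.5 93.8] 0.93 [343.9 -41.    0. ]
reader [321.5  96.8] 0.79 [ 506.8 -376.8    0. ]
reader_eye [323.7  49.9] 0.81 [ 553.  -356.5    0. ]
reader_eye [ 35.3 129.7] 0.55 [317.4 -80.9   0. ]
reader_grip [325.7 106. ] 0.73 [ 499.6 -385.7   12. ]
yellow [301  21  48  52 984] (324.2334289550781, 46.232017517089844) 25.76913833618164 [ 552.9 -356.9   24. ] [ 554.8 -356.1   12. ]
((323.0569763183594, 116.10848999023438), (26.302066802978516, 91.71209716796875), 1.3639274835586548)
[[434.7, -395.9], [525.8, -354.5], [537.9, -380.3], [447.8, -424.0]]
((610.0, 210.0), (86.0, 58.0), 90.0)
[[572.2, -687.2], [602.7, -748.6], [517.3, -829.5], [484.0, -762.5]]
((235.9558563232422, 257.57354736328125), (15.263373374938965, 34.98571014404297), 30.963754653930664)
[[255.4, -353.5], [305.9, -358.6], [303.1, -377.8], [252.1, -373.2]]
((403.70587158203125, 257.676513671875), (34.12821960449219, 13.548388481140137), 59.036251068115234)
[[381.7, -536.0], [396.7, -544.3], [370.9, -586.5], [355.2, -578.2]]
```

View pics/w8.png

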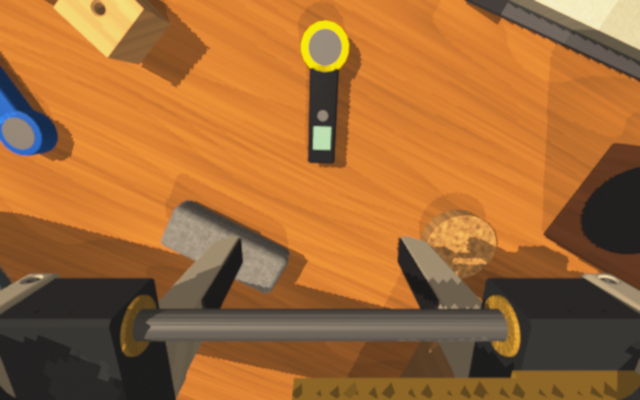

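The picture shows the reader's head at (325,46) and its handle down to (322,162). The derived pose is eye (553,-357) and yaw 25.3°, with a length of 124 mm against the 125 given. The grip point is (503.3,-380.5).

```bash
python3 -m pendant '[{"x":4.0,"y":1.8,"z":-3,"wx":0,"wy":0,"wz":-0.02},{"x":4.06,"y":1.7,"z":-3,"wx":0,"wy":0,"wz":0},{"x":0,"y":0,"z":-5,"wx":0,"wy":0,"wz":0},{"x":0,"y":0,"z":-4,"wx":0,"wy":0,"wz":0},{"x":0,"y":0,"z":-3,"wx":0,"wy":0,"wz":0},{"x":0,"y":0,"z":-2,"wx":0,"wy":0,"wz":0},{"x":0,"y":0,"z":-1,"wx":0,"wy":0,"wz":0},{"x":0,"y":0,"z":-0.4,"wx":0,"wy":0,"wz":0},{"x":0,"y":0,"z":0,"wx":0,"wy":0,"wz":0},{"x":0,"y":0,"z":0,"wx":0,"wy":0,"wz":0}]'
python3 -m pendant '[{"x":0,"y":0,"z":0,"wx":0,"wy":0,"wz":0},{"x":0,"y":0,"z":0,"wx":0,"wy":0,"wz":0},{"x":0,"y":0,"z":0,"wx":0,"wy":0,"wz":0},{"x":0,"y":0,"z":0,"wx":0,"wy":0,"wz":0},{"x":0,"y":0,"z":0,"wx":0,"wy":0,"wz":0},{"x":0,"y":0,"z":0,"wx":0,"wy":0,"wz":0},{"x":0,"y":0,"z":0,"wx":0,"wy":0,"wz":0},{"x":0,"y":0,"z":0,"wx":0,"wy":0,"wz":0},{"x":0,"y":0,"z":0,"wx":0,"wy":0,"wz":0}]' 0
```

```text
time_s: 17.9
position: [503.3, -381.6, 18.5]
tcp_rot: [3.064, 0.688, 0.001]
force: [-0.1, -0.3, -0.2]
width: 1.001
gripper_force: 0.0
time_s: 19.02
position: [502.9, -381.2, 17.6]
tcp_rot: [-3.065, -0.688, 0.0]
force: [-0.8, 0.7, 0.2]
width: 0.339
gripper_force: 30.0
```

Gripped at 31.5 mm. Now I'll lift well above the books and carry it to the tower, keeping the yaw.

```bash
python3 -m pendant '[{"x":0,"y":0,"z":1,"wx":0,"wy":0,"wz":0},{"x":0,"y":0,"z":3,"wx":0,"wy":0,"wz":0},{"x":0,"y":0,"z":4,"wx":0,"wy":0,"wz":0},{"x":0,"y":0,"z":4,"wx":0,"wy":0,"wz":0},{"x":0,"y":0,"z":4,"wx":0,"wy":0,"wz":0},{"x":0,"y":0,"z":4,"wx":0,"wy":0,"wz":0},{"x":0,"y":0,"z":2,"wx":0,"wy":0,"wz":0},{"x":0,"y":1.5,"z":0,"wx":0,"wy":0,"wz":0},{"x":0,"y":3,"z":0,"wx":0,"wy":0,"wz":0},{"x":0,"y":4,"z":0,"wx":0,"wy":0,"wz":0},{"x":0,"y":4.5,"z":0,"wx":0,"wy":0,"wz":0},{"x":0,"y":4.5,"z":0,"wx":0,"wy":0,"wz":0},{"x":0,"y":4.5,"z":0,"wx":0,"wy":0,"wz":0}]'
python3 -m pendant '[{"x":0,"y":4.5,"z":0,"wx":0,"wy":0,"wz":0},{"x":0,"y":4.5,"z":0,"wx":0,"wy":0,"wz":0},{"x":-0.5,"y":4.5,"z":0,"wx":0,"wy":0,"wz":0},{"x":-0.5,"y":4.5,"z":0,"wx":0,"wy":0,"wz":0},{"x":-0.5,"y":4.5,"z":0,"wx":0,"wy":0,"wz":0},{"x":-0.5,"y":4.5,"z":0,"wx":0,"wy":0,"wz":0},{"x":-0.5,"y":4,"z":0,"wx":0,"wy":0,"wz":0},{"x":-0.5,"y":3,"z":0,"wx":0,"wy":0,"wz":0},{"x":-0.5,"y":2,"z":0,"wx":0,"wy":0,"wz":0},{"x":0,"y":0.8,"z":0,"wx":0,"wy":0,"wz":0},{"x":0,"y":0,"z":0,"wx":0,"wy":0,"wz":0},{"x":0,"y":0,"z":0,"wx":0,"wy":0,"wz":0},{"x":0,"y":0,"z":0,"wx":0,"wy":0,"wz":0}]'
cat > m.py <<'E'
from h import *
c=cam('wrist'); s=manip.read_state(); p=s['position']; print(s['time_s'],p,s['width'],s['gripper_force'])
A=R.from_rotvec(s['tcp_rot']).as_matrix(); print('toolx',A[:,0].round(4))
f=c['frame'];hsv=cv2.cvtColor(f,cv2.COLOR_RGB2HSV)
ym=cv2.inRange(hsv,(24,150,100),(34,255,255)); n,l,st,ce=cv2.connectedComponentsWithStats(ym)
i=1+np.argmax(st[1:,4]); pts=np.argwhere(l==i)[:,::-1].astype(np.float32); (cx,cy),r=cv2.minEnclosingCircle(pts)
print('yellow',st[i],cx,cy,r,'eye at top face',atz(c,(cx,cy),p[2]+6.4)); e=cv2.fitEllipse(cv2.convexHull(pts)); print(e)
for t,z in dict(reader_eye=p[2]-17.6,probe_top=127).items():
    for q in manip.landmark_of('wrist',t): print(t,np.round(q['centre'],1),round(q['confidence'],2),atz(c,q['centre'],z))
for n in('top','scene'):
    c2=cam(n)
    for t,z in dict(reader_eye=p[2]-17.6,reader_grip=p[2]-5.6,probe_top=127).items():
        for q in manip.landmark_of(n,t)[:2]: print(n,t,np.round(q['centre'],1),round(q['confidence'],2),atz(c2,q['centre'],z))
E
python3 m.py
python3 - <<'E'
from h import *
cam('wrist','w9.png')
E
```

```text
time_s: 20.65
position: [501.8, -158.8, 236.5]
tcp_rot: [-3.064, -0.688, 0.002]
force: [0.9, 0.5, -2.1]
width: 0.342
gripper_force: 30.0
time_s: 22.28
position: [468.0, 206.2, 237.6]
tcp_rot: [3.065, 0.687, -0.0]
force: [0.5, 0.1, -0.8]
width: 0.344
gripper_force: 30.0
22.325 [468.00384052 206.26067366 237.60268364] 0.3391819754514903 29.990244805812836
toolx [ 0.9043  0.4268 -0.    ]
yellow [ 268  111  104  104 3975] 319.1666564941406 162.8333282470703 52.4220085144043 eye at top face [519.6 229.9 244. ]
((319.28192138671875, 162.6522674560547), (102.95858764648438, 104.39672088623047), 97.52283477783203)
reader_eye [318.7 157.9] 0.76 [518.  229.5 220. ]
top reader_eye [348.9 270.5] 0.7 [296.2 -78.5 220. ]
top reader_eye [269.8 251.9] 0.55 [351.1 146.5 220. ]
top reader_grip [335.1 259. ] 0.81 [328.1 -39.6 232. ]
scene reader_eye [255.9 217.1] 0.75 [ 525.2 -249.2  220. ]
scene reader_eye [366.  137.3] 0.58 [521.7 218.7 220. ]
scene reader_grip [348.  124.2] 0.8 [442.4 239.4 232. ]
scene reader_grip [270.  212.7] 0.68 [ 550.6 -229.3  232. ]
scene probe_top [368.2 161.9] 0.65 [526.2 237.3 127. ]
scene probe_top [369.6 133.2] 0.59 [426.4 410.  127. ]
```

View pics/w9.png

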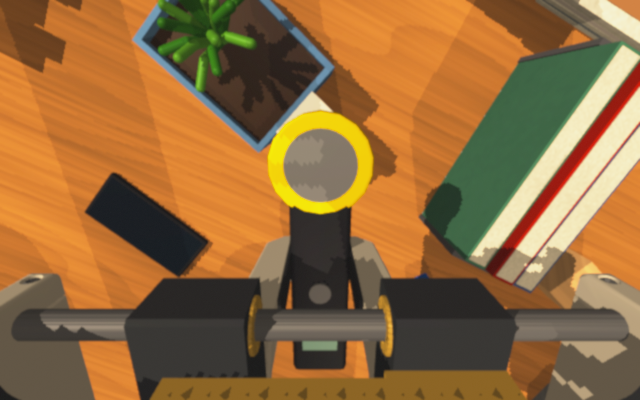

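The picture shows the wand held with its yellow head at (319,163), near the tower. The head looks slightly smaller than expected, so I'll fit its height and tilt.

```bash
cat > fit.py <<'E'
from h import *
from scipy.optimize import least_squares
def ell(c):
    hsv=cv2.cvtColor(c['frame'],cv2.COLOR_RGB2HSV)
    ym=cv2.inRange(hsv,(22,110,80),(36,255,255)); n,l,st,ce=cv2.connectedComponentsWithStats(ym)
    i=1+np.argmax(st[1:,4]); pts=np.argwhere(l==i)[:,::-1].astype(np.float32)
    return cv2.convexHull(pts)[:,0]
def fit(c,A,p,rad=26.3):   # wand in tool frame: pitch a, offset along tool x d, lateral e; grip at TCP -5..; height h of top face at head centre
    h=ell(c)
    inner=None
    a=np.linspace(0,2*np.pi,240)
    def model(v):
        L,e,z,t=v
        ring=np.stack([np.cos(a)*26*np.cos(t),np.sin(a)*26,-np.cos(a)*26*np.sin(t)*-1],1)
        b=ring-[0,0,0]
        P=[]
        for dz in(0,-24):
            q=b+[L,e,0]+np.array([-np.sin(t),0,np.cos(t)])*dz+[0,0,z]
            # local: x fwd, y left, z up -> world yaw frame
            W=p+q[:,:1]*A[:,0]+q[:,1:2]*np.cross([0,0,1],A[:,0])+q[:,2:]*np.array([0,0,1])
            P+= [proj(c,w) for w in W]
        hull=cv2.convexHull(np.array(P,np.float32)); return hull
    def res(v):
        m=model(v); return [cv2.pointPolygonTest(m,(float(x),float(y)),True) for x,y in h]
    out=[]
    for t in(-.15,-.1,-.05,0,.05):
        r=least_squares(lambda u:res([u[0],u[1],u[2],t]),[55,0,6],diff_step=1e-2); out.append((t,r.x.round(1),round(r.cost,2)))
    return h,out
if __name__=='__main__':
    s=manip.read_state(); c=cam('wrist'); A=R.from_rotvec(s['tcp_rot']).as_matrix()
    h,o=fit(c,A,s['position']); print(h.min(0),h.max(0)); [print(x) for x in o]
E
python3 fit.py
python3 - <<'E'
from h import *
import fit
# control: w8 (reader flat on desk, known height)
f=cv2.imread('pics/w8.png')[:,:,::-1]; c=cam('wrist'); c['frame']=f.copy()
s=dict(p=np.array([422.75,-415.4,231.84]),r=[-3.058,-0.719,0])
T=np.eye(4);T[:3,:3]=R.from_rotvec(s['r']).as_matrix();T[:3,3]=s['p'];c['view']=np.linalg.inv(T@np.array(c['T_tool_cam']))
h,o=fit.fit(c,T[:3,:3],s['p']); print(h.min(0),h.max(0),'expect z',24-231.84); [print(x) for x in o]
E
```

```text
[267. 110.] [372. 213.]
(-0.15, array([55.5,  0. ,  2.3]), np.float64(51.02))
(-0.1, array([55.1,  0. ,  0.2]), np.float64(35.47))
(-0.05, array([55.2,  0. ,  2.6]), np.float64(43.73))
(0, array([54.7,  0. ,  0.9]), np.float64(31.23))
(0.05, array([54. ,  0. ,  0.5]), np.float64(40.37))
[301.  20.] [348.  72.] expect z -207.84
(-0.15, array([85.7,  0. , -3. ]), np.float64(4900.3))
(-0.1, array([ 147.1,    0. , -224.8]), np.float64(233.8))
(-0.05, array([ 146.5,    0. , -225.3]), np.float64(230.57))
(0, array([ 145.1,    0. , -221.1]), np.float64(225.96))
(0.05, array([ 144.2,   -0. , -219.3]), np.float64(221.1))
```

```bash
cat > sc.py <<'E'
from h import *
def hull(f,lo=None,w=14):
    m=cv2.inRange(cv2.cvtColor(f,cv2.COLOR_RGB2HSV),(22,120,80),(34,255,255))
    k=np.zeros_like(m); x,y=np.round(lo).astype(int); k[y-w:y+w,x-w:x+w]=1; m=m*k
    pts=np.argwhere(m>0)[:,::-1].astype(np.float32); return pts
def pred(c,e):
    a=np.linspace(0,2*np.pi,60); P=[proj(c,[e[0]+26*np.cos(t),e[1]+26*np.sin(t),e[2]+d]) for t in a for d in(0,24)]
    return np.array(P,np.float32)
def bb(p): return np.r_[p.min(0),p.max(0)].round(1)
s=manip.read_state(); p=s['position']; A=R.from_rotvec(s['tcp_rot']).as_matrix(); e=p+55.6*A[:,0]; e[2]-=17.6
for n in('scene','top'):
    c=cam(n)
    for f,q,l in((cv2.imread(f'pics/{n}0.png')[:,:,::-1].copy(),np.array([553,-357,0]),'start'),(c['frame'],e,'now')):
        P=pred(c,q); h=hull(f,P.mean(0),20)
        print(n,l,'seen',bb(h) if len(h)>5 else None,'pred',bb(P),len(h))
c=cam('scene'); print('px per 10mm z',proj(c,e+[0,0,10])-proj(c,e))
E
python3 sc.py
```

```text
scene start seen [228. 301. 252. 325.] pred [229.3 301.2 253.1 326.1] 352
scene now seen [359. 125. 385. 151.] pred [358.4 124.4 376.4 139.6] 166
top start seen [415. 192. 429. 205.] pred [413.2 189.9 429.8 205.8] 78
top now seen None pred [231.8 184.9 251.2 204.1] 0
px per 10mm z [ 0.2 -3. ]
```

Run:
```python
from h import *
c=cam('scene'); f=c['frame']
m=cv2.inRange(cv2.cvtColor(f,cv2.COLOR_RGB2HSV),(22,120,80),(34,255,255)); m[:115]=0;m[160:]=0;m[:,:340]=0;m[:,400:]=0
n,l,st,ce=cv2.connectedComponentsWithStats(m); print(st[1:].tolist())
for y in range(118,148): print(y,''.join('#' if v else '.' for v in m[y,345:395]))
```

```text
[[358, 125, 19, 14, 174], [380, 146, 20, 9, 40]]
118 ..................................................
119 ..................................................
120 ..................................................
121 ..................................................
122 ..................................................
123 ..................................................
124 ..................................................
125 .................##########.......................
126 ...............####......#####....................
127 ..............####.........####...................
128 .............####...........###...................
129 .............#####.........#####..................
130 ..............######......#####...................
131 ..............#################...................
132 ..............#################...................
133 ..............################....................
134 ..............################....................
135 ..............################....................
136 ...............###############....................
137 ................#############.....................
138 ..................#########.......................
139 ..................................................
140 ..................................................
141 ..................................................
142 ..................................................
143 ..................................................
144 ..................................................
145 ..................................................
146 ..........................................#......#
147 ..........................................####..##
```

The scene view matches the level prediction within about 1.5 mm, so the wand is level. I'll move over the probe and come down gently.

```bash
python3 -m pendant '[{"x":0.14,"y":0.4,"z":-0.5,"wx":0,"wy":0,"wz":0},{"x":0,"y":0.42,"z":-1.5,"wx":0,"wy":0,"wz":0},{"x":0,"y":0,"z":-1.5,"wx":0,"wy":0,"wz":0},{"x":0,"y":0,"z":-1.0,"wx":0,"wy":0,"wz":0},{"x":0,"y":0,"z":-0.7,"wx":0,"wy":0,"wz":0},{"x":0,"y":0,"z":0,"wx":0,"wy":0,"wz":0},{"x":0,"y":0,"z":0,"wx":0,"wy":0,"wz":0}]'
python3 - <<'E'
from h import *
for n in('scene','top'):
    c=cam(n)
    f=c['frame']; hsv=cv2.cvtColor(f,cv2.COLOR_RGB2HSV)
    s=manip.read_state(); p=s['position']; A=R.from_rotvec(s['tcp_rot']).as_matrix(); e=p+55.6*A[:,0]; e[2]-=17.6
    x,y=proj(c,[519.9,238.3,111]).astype(int)
    m=cv2.inRange(hsv,(4,150,70),(16,255,255))[y-14:y+14,x-14:x+14]; m2=cv2.inRange(hsv,(22,120,80),(34,255,255))[y-14:y+14,x-14:x+14]
    print(n,p,'origin',x-14,y-14,'eye',proj(c,e),'probe top/neck',proj(c,[519.9,238.3,127]),proj(c,[519.9,238.3,95]))
    for a,b in zip(m,m2): print(''.join('o' if u else '#' if v else '.' for u,v in zip(a,b)))
E
```

```text
time_s: 24.05
position: [469.5, 215.0, 186.0]
tcp_rot: [-3.065, -0.688, -0.001]
force: [-0.8, 0.0, -1.1]
width: 0.338
gripper_force: 30.0
scene [469.57812409 215.00359031 186.0982007 ] origin 352 151 eye [367.7 149.6] probe top/neck [366.7 161.2] [366.  169.7]
...ooooo.##############..oo.
...ooooo...##########....o..
...oooooo....#####.....ooo..
..ooooooooo...........ooooo.
oooooooooooooooooooooooooooo
oooooooooooooooooooooooooo..
ooooooooooooooooooooooo.....
ooooooooooooooooooooo.......
ooooooooooooo.....o.........
oooooooooooo................
oooooooooooo................
oooooooooooo................
ooooooooo..ooo...o..........
..oooooo....ooooooo.........
..o.oooo....ooooooo.........
..o.ooo.....oooooo..........
..ooo.......oooooo..........
.oo.........ooooo...........
.oo.........ooooo...........
oo..........oooo............
oo..........................
.o..........................
.o..........................
.o..........................
.o..........................
.o..........................
.o..........................
.o..........................
top [469.51693298 215.00094
[... 205 characters left out ...]
....
............................
............................
............................
............................
............................
............................
............................
............................
............................
............................
............................
............................
............................
............................
............................
............................
............................
............................
............................
............................
............................
............................
............................
............................
```

The probe and wand positions agree with the scene view to about 1 mm. Last 30 mm down.

```bash
python3 -m pendant '[{"x":0,"y":0,"z":-0.6,"wx":0,"wy":0,"wz":0},{"x":0,"y":0,"z":-0.8,"wx":0,"wy":0,"wz":0},{"x":0,"y":0,"z":-0.8,"wx":0,"wy":0,"wz":0},{"x":0,"y":0,"z":-0.5,"wx":0,"wy":0,"wz":0},{"x":0,"y":0,"z":-0.3,"wx":0,"wy":0,"wz":0},{"x":0,"y":0,"z":0,"wx":0,"wy":0,"wz":0},{"x":0,"y":0,"z":0,"wx":0,"wy":0,"wz":0},{"x":0,"y":0,"z":0,"wx":0,"wy":0,"wz":0},{"x":0,"y":0,"z":0,"wx":0,"wy":0,"wz":0}]'
python3 - <<'E'
from h import *
c=cam('scene'); f=c['frame']; hsv=cv2.cvtColor(f,cv2.COLOR_RGB2HSV)
s=manip.read_state(); p=s['position']; A=R.from_rotvec(s['tcp_rot']).as_matrix(); e=p+55.6*A[:,0]; e[2]-=17.6
m=cv2.inRange(hsv,(4,150,70),(16,255,255))[140:178,350:384]; m2=cv2.inRange(hsv,(22,120,80),(34,255,255))[140:178,350:384]
print(p,e,'eye',proj(c,e),'yellow bottom front',proj(c,e+[12.5,-16,0]) ,'top',proj(c,[519.9,238.3,127]))
for i,(a,b) in enumerate(zip(m,m2)): print(140+i,''.join('o' if u else '#' if v else '.' for u,v in zip(a,b)))
E
```

```text
time_s: 25.28
position: [469.4, 215.0, 155.8]
tcp_rot: [-3.065, -0.688, -0.0]
force: [-0.7, -0.6, -0.8]
width: 0.342
gripper_force: 30.0
[469.34577509 214.96775662 155.72372224] [519.60744177 238.74010987 138.13290105] eye [366.9 158. ] yellow bottom front [367.7 161.4] top [366.7 161.2]
140 ..........o..o..............o.o...
141 ..........o...............o.....o.
142 ..........o..............o...o.o..
143 ..........o.......o...ooo..oooo...
144 .....................o.o....o.o...
145 .........o........o..ooo.o.o......
146 .....ooooo............oooo........
147 .....ooooo..............oo.o.....o
148 .....ooooo..##########...ooooooooo
149 .......oo.######..######..ooooooo.
150 .........####........####..oooo...
151 ........#####.........####..o....#
152 .........####.........####....####
153 .........#####.......#####.o..###.
154 .........#################..o..##.
155 ..........###############..ooo....
156 ..........###############..o......
157 ..........###############.........
158 ....oo....###############.........
159 .oooooooo.##############..........
160 ooooooooo..#############..........
161 oooooooooo...##########...........
162 oooooooooooo.....#................
163 ooooooooooo..oo....o..............
164 ooo.oooooo....ooooooo.............
165 o....o.ooo....ooooooo.............
166 o...oo.oo.....oooooo..............
167 oo.o.oo.......ooooo...............
168 .o..o.........ooooo...............
169 o.ooo.........ooooo...............
170 ...oo.........oooo................
171 ..ooo.............................
172 ...oo.............................
173 o.ooo.............................
174 .ooo..............................
175 o..o..............................
176 .o.o..............................
177 ..oo..............................
```

The head sits about 11 mm above the probe top and is centred, level and steady. Handing in.

```bash
python3 -c "
from station import manip
print(manip.close_job())"
```

```text
the job is handed in; nothing more can be done
None
```

The job is handed in at about 25 s, with no verdict returned: the probe is fully home in the port and released, and the reader is held level about 11 mm above its top, centred to about 1 mm by my measurements; I viewed 11 pictures, one over the limit of 10.

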